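Spot-check the incubator air with a hand-held probe

TASK

Check the air in the bench incubator. First take the tablet out of its charging dock, lean it gently on the yellow easel with its screen outwards and let go, so that the reading can be seen; then draw the cordless probe out of its stand and lower it upright through the orange port sleeve on the incubator's lid until the red ring on its shaft is level with the top of the sleeve, without the probe touching sleeve, lid or inside, which would spoil the reading. Hold it still and centred for about three seconds and finish while still holding it there, with the tablet as propped and the bottles on the bench left where they are.

Things in the scene. Friction and masses are not known exactly. Their poses are not given: they have to be found in the camera images.
- tablet: dark tablet with orange corners, 12 mm thick (x), 176 mm wide (y), 116 mm high (z), 0.36 kg; origin: centre of its underside, screen on its -x face. Starts upright in the dock's slot, its underside 14 mm and its top edge 130 mm above the bench; lift it straight up by the middle of the top edge, gripped across the thickness
- tablet_top (a point): centre of the tablet's top edge, 116 mm above its origin
- dock: black charging dock fixed to the bench, 62 mm (x) by 140 mm (y) by 46 mm high, with a slot 15 mm wide along y whose floor lies 14 mm above the bench; origin at the centre of its underside. The tablet stands in the slot with its screen to the dock's -x side
- easel: yellow metal tablet easel, fixed; origin: centre of underside, z up, open front -x. Base 112 x 130 mm (y), floor 6 mm above the bench. Front lip: inner face x = -47 mm, top 20 mm above the bench. Back rest: plate leaning back 20 deg, front face from x = -15 mm on the floor to x = +8 mm at 68 mm above the bench. The tablet's edge stands between lip and rest, its back on the rest
- easel_seat (a point): middle of the easel's floor between lip and back rest: 30 mm to the front (-x) of the easel's origin, 6 mm above the bench; same axes as the easel
- probe: cordless air probe, 196 mm long, 0.14 kg: steel shaft 12 mm in diameter up to 110 mm above the tip, then a round blue handle 26 mm in diameter (full width 124 to 188 mm above the tip). Origin: centre of the tip's end, z up the shaft. Starts upright in the stand, tip 12 mm above the bench. Red ring 6 mm high, its middle 50 mm above the tip (hidden in the stand at first)
- probe_ring (a point): middle of the red ring on the shaft's axis, 50 mm above the tip
- probe_grip (a point): a good place to grip the handle, on the axis, 155 mm above the tip
- probe_stand: probe stand fixed to the bench: dark round foot 72 mm across with an upright grey tube 27 mm across, its mouth 90 mm above the bench; bore 15 mm in diameter, its floor 12 mm above the bench; origin at the centre of its underside
- incubator: low white bench incubator, fixed, 240 (x) x 220 mm (y), closed clear lid with its top 136 mm above the bench; panel on the -x side; origin: centre of underside. Orange port sleeve, 38 mm across, on the middle of the lid, top 150 mm above the bench; upright bore 22 mm in diameter, 20 mm long; below it the chamber is open down to a microplate 86 mm above the bench
- port (a point): centre of the top of the port sleeve, 150 mm above the bench, on the bore's axis
- media_bottle: bystander: glass bottle with orange cap, 72 mm across, 145 mm high; origin at the centre of its underside
- green_bottle: bystander: small glass bottle with green label, 44 mm across, 100 mm high; origin at the centre of its underside
- yellow_bottle: bystander: small glass bottle with yellow label, 44 mm across, 100 mm high; origin at the centre of its underside

How it is judged:
By the outcome, as a careful person would: the job done as asked, in the order asked, and still so for the second after the job is handed in, while the arm keeps its last pose, push and grip.
It also fails if it takes over 66 s, if anything falls off the work surface, if the arm or the gripper's body presses on something with over 40 N, if the wrist force passes 120 N, or if a joint passes its speed limit or range.

ROBOT

A 7-joint arm with a two-finger parallel gripper is mounted at the origin on the work surface. World frame = base frame: x ahead of the robot, y to its left, z up, the work surface at z = 0. Lengths are in m, angles in degrees, forces in N, time in s.
With the tool pointing down it reaches from about 0.4 to 0.85 m from the base axis. Payload 10.4 kg.
Tool frame: the origin (TCP) lies at the very end of the fingers, on their centre line; the grasp point (between the pads) lies 19 mm behind it; z points along the fingers, y is the line along which they close (so a half turn about z gives the same grasp; the last joint's range is limited). The gripper opens to 87 mm and grips with 3 to 60 N. Pads are 19 mm wide; open, the fingers measure 117 mm over their backs; the gripper's body (75 mm by 190 mm) begins 51 mm behind the grasp point.
Start: joints at [72.445, 19.034, -3.707, 83.658, 1.238, 77.344, -5.071], TCP at [0.175, -0.6, 0.223] pointing down, gripper open.
Joint ranges: [-148.97, 148.97], [-28.65, 121.19], [-84.17, 76.75], [9.2, 138.47], [-72.65, 252.65], [3.7, 117.97], [-149.18, 149.18]. Speed limits (degrees/s): [127.2, 127.2, 159.86, 159.86, 180, 180, 180].

INTERFACE

Orientations are given as [roll, pitch, yaw] about the fixed x, y, z axes, in that order (R = Rz(yaw) Ry(pitch) Rx(roll)).
In Python, from bench import env gives the robot as it stands. The module is installed in compiled form; this text tells all that it offers.
- The arm moves only by the shell command python3 -m pendant 'ROWS' [FORCE]. ROWS is a JSON object of lists of equal length, an entry for each row: "linear": the shift along the tool's x, y, z in mm, a list of three; "rotation": the turn, a rotation vector about the tool's x, y, z in rad, a list of three; "fingers": the opening, from 0 (shut) to 1 (fully open). In form: {"linear": [[dx, dy, dz], ...], "rotation": [[wx, wy, wz], ...], "fingers": [fingers, ...]}. A call has 1 to 8 rows; each row shifts and turns the commanded pose from where the row before left it, along the tool's axes as they then stand; what a row does not reach is not made up. A row lasts 1/10 s, in which the tool goes at most 50 mm and 8.59 degrees, less where a joint would pass 70% of its speed; a pose out of reach is approached as far as the arm can. A call with a gripper value outside its range is refused whole. The fingers move at their own pace and stop on an object; FORCE is the grip in N (left out, the last holds). Time passes only in rows, so rows that do not move let the fingers close. It gives the time, the measured TCP pose, the force, the opening and the grip force at its end, in the units of the state.
- env.get_state(): the state, without advancing time (a new reading comes with each control period).
- env.capture(name): name is "scene" or "top" or "wrist"; returns the picture (480x640x3 uint8, red, green, blue); there is no depth.
- env.camera_info(name): a dict with "fx", "fy", "cx", "cy" (pixels), "cam_to_world" (4x4, takes a point from camera to world coordinates). Camera axes: x right, y down, z forward; pixel columns grow to the right and rows downward; lengths in m; the calibration is good to about 2 mm. A picture is of the moment at which its call begins: read the wrist's pose just before it. camera_info takes no time and is no camera call; for the wrist camera it gives the pose at the moment of the call.
- env.finish_job(): hands the job in; it is judged then, once.
Trained networks look in the newest picture that a camera, given by its name, has taken for a name from the list of things; names that differ only in an ending like _2 or _b are one class to them, and where a whole thing is asked for, a point or a joint stands for the part that bears it (a point fixed in the world has none). Each returns a list of dicts, best first, with "score" (0 to 1); they miss things now and then, are a little off and sometimes report something else, mostly with a low value. They report only what shows in the picture. A call takes as long as a camera call.
- env.find_in(camera, label): "uv" ([column, row] in pixels, amid what is visible of it).
- env.silhouettes(camera, label): "region" (480x640 bool, what is visible of it) and "uv" ([column, row] in pixels, amid what is visible of it).
The state is a dict: "time": time; "joint_pos": joint angles; "qd": joint speeds; "effort": joint torques, N m; "tool_pos": TCP position; "eef_rot": TCP orientation; "contact_force": force on the tool from outside, world axes, zero at the start; "ft_torque": the same for the moment, N m; "gripper_width": finger opening in m; "grip_force": force on a finger pad.
Only numpy, scipy, OpenCV 4.12 (cv2) and the standard library are available. Lean on these libraries where they do the work, as an engineer would, in place of code of your own. Each camera call takes 0.05 s, during which the arm holds its last target. There are 200 camera calls.

## Working session

There is one attempt and no reset: what is moved stays moved. The work goes in short steps, Python scripts to look and compute and a shell command to move; the robot and the scene stay as the last step left them, time stands still between calls to the robot, and variables do not carry over. Pictures are saved under pics/ and viewed, at most 10 in all, crops included, and the job is handed in when it is done.

```bash
mkdir -p pics
cat > h.py <<'E'
from bench import env
import numpy as np, cv2
from scipy.spatial.transform import Rotation as R
def cap(n,f=None):
    im=env.capture(n)
    if f: cv2.imwrite('pics/'+f,im[:,:,::-1])
    return im
def ray(n,uv):
    c=env.camera_info(n);T=np.array(c['cam_to_world'])
    d=T[:3,:3]@np.array([(uv[0]-c['cx'])/c['fx'],(uv[1]-c['cy'])/c['fy'],1])
    return T[:3,3],d/np.linalg.norm(d)
def onz(n,uv,z):
    o,d=ray(n,uv);return o+d*(z-o[2])/d[2]
def tri(rs):
    A=0;b=0
    for o,d in rs:
        P=np.eye(3)-np.outer(d,d);A=A+P;b=b+P@o
    p=np.linalg.solve(A,b)
    return p,[float(np.linalg.norm((np.eye(3)-np.outer(d,d))@(p-o))) for o,d in rs]
def proj(n,p):
    c=env.camera_info(n);T=np.linalg.inv(np.array(c['cam_to_world']));q=T[:3,:3]@np.array(p)+T[:3,3]
    return np.array([c['fx']*q[0]/q[2]+c['cx'],c['fy']*q[1]/q[2]+c['cy']])
E
python3 - <<'E'
from h import *
np.set_printoptions(precision=3,suppress=True)
a=cap('scene');b=cap('top')
cv2.imwrite('pics/st.png',cv2.resize(np.hstack([a,b]),(800,300),interpolation=cv2.INTER_AREA)[:,:,::-1])
cv2.imwrite('pics/top.png',b[:,:,::-1]);cv2.imwrite('pics/scene.png',a[:,:,::-1])
for n in ['scene','top']:
    print(n,np.array(env.camera_info(n)['cam_to_world'])[:3],env.camera_info(n)['fx'])
    for l in ['tablet','tablet_top','dock','easel','easel_seat','probe','probe_grip','probe_stand','incubator','port','media_bottle','green_bottle','yellow_bottle']:
        print(l,[(np.round(r['uv'],1).tolist(),round(r['score'],2)) for r in env.find_in(n,l)[:2]])
print(env.get_state())
E
```

```text
scene [[ 0.653  0.448 -0.61   1.335]
 [ 0.757 -0.376  0.534 -0.639]
 [ 0.01  -0.811 -0.585  0.846]] 580.233946864463
tablet [([354.3, 240.5], 0.6)]
tablet_top [([360.1, 241.5], 0.63), ([182.7, 338.7], 0.42)]
dock [([359.3, 266.8], 0.73)]
easel [([363.7, 202.6], 0.9), ([441.1, 223.2], 0.43)]
easel_seat [([363.9, 204.2], 0.88), ([183.0, 338.3], 0.39)]
probe [([264.2, 208.8], 0.68), ([442.9, 222.6], 0.28)]
probe_grip [([263.3, 208.8], 0.64)]
probe_stand []
incubator [([184.0, 333.2], 0.86)]
port [([181.1, 339.3], 0.55), ([424.4, 267.9], 0.47)]
media_bottle [([264.6, 208.5], 0.68), ([441.5, 224.7], 0.63)]
green_bottle [([428.0, 267.6], 0.93), ([393.7, 290.6], 0.6)]
yellow_bottle [([392.5, 288.6], 0.86)]
top [[-0.024 -0.985  0.172  0.369]
 [-1.     0.022 -0.016  0.034]
 [ 0.012 -0.172 -0.985  1.344]] 521.6544120624561
tablet [([269.3, 233.3], 0.96)]
tablet_top [([265.8, 233.7], 0.62)]
dock [([275.5, 242.0], 0.89), ([235.6, 183.9], 0.23)]
easel [([190.8, 305.9], 0.63)]
easel_seat [([191.5, 307.6], 0.94)]
probe [([335.7, 286.6], 0.55), ([191.4, 308.7], 0.35)]
probe_grip [([338.6, 282.4], 0.46)]
probe_stand [([330.7, 292.3], 0.74)]
incubator [([453.7, 234.1], 0.82)]
port [([452.3, 239.3], 0.56)]
media_bottle [([180.7, 214.3], 0.66)]
green_bottle [([237.4, 185.7], 0.91)]
yellow_bottle [([283.8, 185.9], 0.66)]
{'time': 1.4, 'joint_pos': array([72.445, 19.034, -3.707, 83.657,  1.238, 77.343, -5.071]), 'qd': array([ 0.041,  0.014,  0.121,  0.087, -0.003,  0.038,  0.094]), 'effort': array([ -0.002, -62.304,   0.024, -39.012,  -0.061,   0.032,   0.   ]), 'tool_pos': array([ 0.175, -0.6  ,  0.223]), 'eef_rot': array([179.995,  -0.001,  16.26 ]), 'contact_force': array([-0.498, -0.18 , -0.809]), 'ft_torque': array([-0.003, -0.015,  0.005]), 'grip_force': 0.0, 'gripper_width': 0.08695618043000135}
```

View pics/top.png

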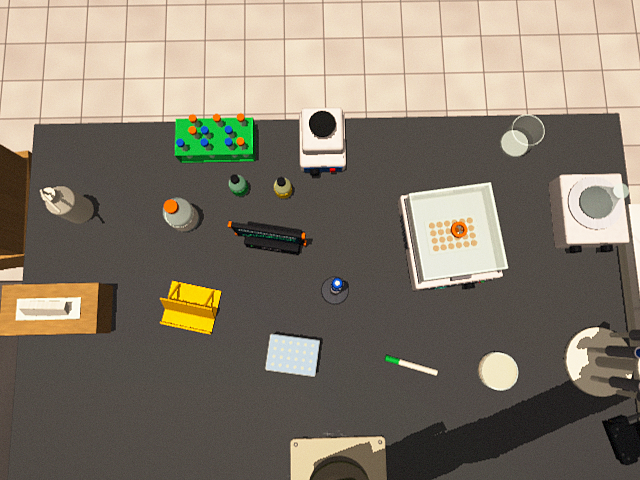

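View pics/scene.png

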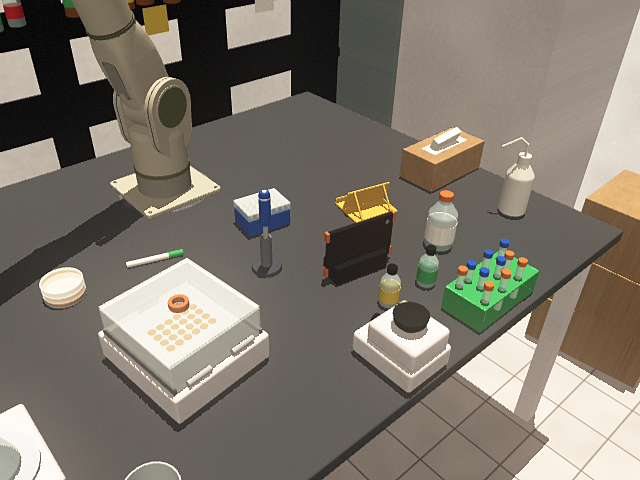

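The top view shows the tablet's top edge from about (229,224) to (305,240), the easel at (190,307) with its front to the robot, the probe at (337,284) and the port at (459,229). The bottles stand at (180,212), (238,185) and (283,187). In the scene view the probe handle is at (265,210) and the port at (179,303).

Run:
```python
from h import *
np.set_printoptions(precision=4,suppress=True)
for n,uv,z in [('tabL',(229,224),.13),('tabR',(305,240),.13),('easel',(190,307),.03),('probe',(337,283),.208),('stand',(335,291),.0),('port',(459,229),.15),('media',(172,206),.145),('green',(236,180),.1),('yellow',(283,182),.1),('blue',(293,355),.05)]:
    print(n,onz('top',uv,z))
print('port',tri([ray('top',(459,229)),ray('scene',(179,302))]))
print('probetop',tri([ray('top',(338,282)),ray('scene',(265,191))]))
st=env.get_state();w=env.camera_info('wrist');T=np.array(w['cam_to_world'])
Rt=R.from_euler('xyz',st['eef_rot'],degrees=True).as_matrix()
print('cam in tool',Rt.T@(T[:3,3]-st['tool_pos']));print(Rt.T@T[:3,:3],w['fx'])
im=cv2.imread('pics/top.png');cv2.imwrite('pics/c1.png',cv2.resize(im[205:340,145:325],(800,600),interpolation=cv2.INTER_CUBIC))
```

```text
tabL [0.6272 0.2446 0.13  ]
tabR [0.5848 0.0652 0.13  ]
easel [0.4391 0.3573 0.03  ]
probe [ 0.4742 -0.0049  0.208 ]
stand [ 0.4729 -0.0064  0.    ]
port [ 0.5995 -0.2959  0.15  ]
media [0.6702 0.3762 0.145 ]
green [0.7441 0.2335 0.1   ]
yellow [0.7366 0.1178 0.1   ]
blue [0.3166 0.1011 0.05  ]
port (array([ 0.6008, -0.2952,  0.1474]), [0.001640230478322907, 0.0016402304783228819])
probetop (array([ 0.4776, -0.0048,  0.2107]), [0.0026846120452940344, 0.002684612045293928])
cam in tool [ 0.0659 -0.001  -0.1624]
[[ 0.001  -0.9705 -0.241 ]
 [ 1.      0.0011 -0.0005]
 [ 0.0008 -0.241   0.9705]] 424.34624172308105
```

View pics/c1.png

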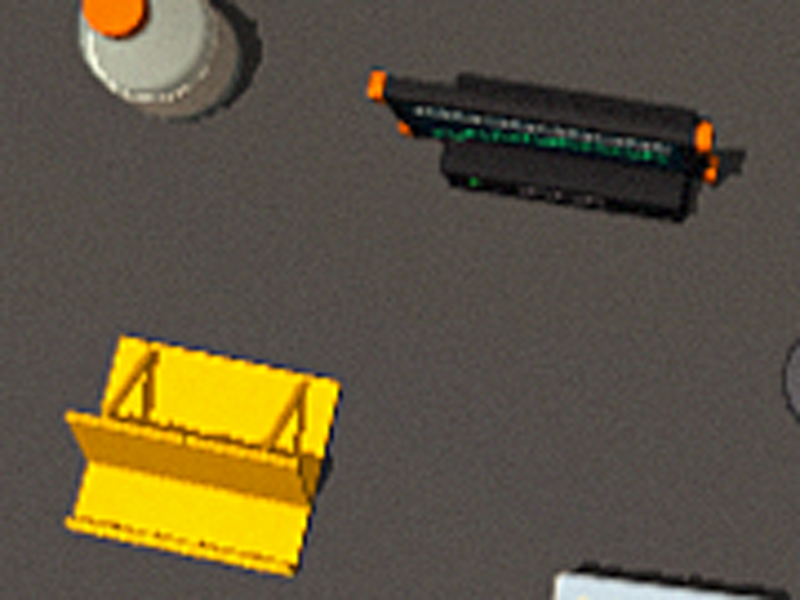

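The crop shows the easel's lip at the lower edge (70,525)–(295,573), so its open front faces the robot. The tablet's screen side also faces the robot. I'll now go over the port to look with the wrist camera.

```bash
cat >> h.py <<'E'
def to(p,rpy,cur=None):
    """remaining motion: turn (tool rotvec, rad), then shift in tool axes after the turn, mm"""
    s=env.get_state() if cur is None else cur
    A=R.from_euler('xyz',s['eef_rot'],degrees=True);B=R.from_euler('xyz',rpy,degrees=True)
    print('rot',np.round((A.inv()*B).as_rotvec(),4),'shift',np.round(B.inv().apply(np.array(p)-s['tool_pos'])*1000,1))
E
python3 -m pendant '{"linear":[[0,0,-36],[0,0,-36],[0,0,-36],[38,-13,0],[38,-13,0],[38,-13,0],[38,-13,0],[38,-13,0]],"rotation":[[0,0,0],[0,0,0],[0,0,0],[0,0,0],[0,0,0],[0,0,0],[0,0,0],[0,0,0]],"fingers":[1,1,1,1,1,1,1,1]}'
python3 -m pendant '{"linear":[[38,-13,0],[38,-13,0],[38,-13,0],[38,-13,0],[38,-13,0],[38,-13,0],[38,-13,0],[38,-13,0]],"rotation":[[0,0,-0.13],[0,0,0],[0,0,0],[0,0,0],[0,0,0],[0,0,0],[0,0,0],[0,0,0]],"fingers":[1,1,1,1,1,1,1,1]}'
python3 - <<'E'
from h import *
to([.6,-.30,.33],[180,0,64])
E
```

```text
time: 2.2
tool_pos: [0.3404, -0.4833, 0.3308]
eef_rot: [180.0, -0.0, 16.3]
contact_force: [-0.3, -0.8, -0.6]
gripper_width: 0.087
grip_force: 0.0
time: 3.0
tool_pos: [0.58, -0.2699, 0.3307]
eef_rot: [180.0, -0.0, 23.7]
contact_force: [0.4, -0.8, 0.4]
gripper_width: 0.0867
grip_force: 0.0
rot [ 4.000e-04  0.000e+00 -7.035e-01] shift [-18.3  31.2   0.7]
```

```bash
cat >> h.py <<'E'
def orange(im,lo=(5,150,80),hi=(16,255,255)):
    m=cv2.inRange(cv2.cvtColor(im,cv2.COLOR_RGB2HSV),lo,hi)
    n,l,s,c=cv2.connectedComponentsWithStats(m)
    return m,sorted([(int(s[i,4]),np.round(c[i],1).tolist(),s[i,:4].tolist()) for i in range(1,n) if s[i,4]>60],reverse=True)
E
python3 - <<'E'
from h import *
im=cap('wrist','w1.png');m,b=orange(im);print(b);print([(r['uv'],r['score']) for r in env.find_in('wrist','port')])
for p in [[.6,-.295,.15]]: print(proj('wrist',p))
E
```

```text
[(1147, [357.9, 209.8], [336, 188, 45, 45]), (285, [22.3, 51.2], [10, 42, 25, 18]), (192, [359.1, 212.1], [352, 205, 16, 15])]
[([354.0, 187.2], 0.8), ([15.3, 25.7], 0.17)]
[365.72891205 217.05364545]
```

View pics/w1.png

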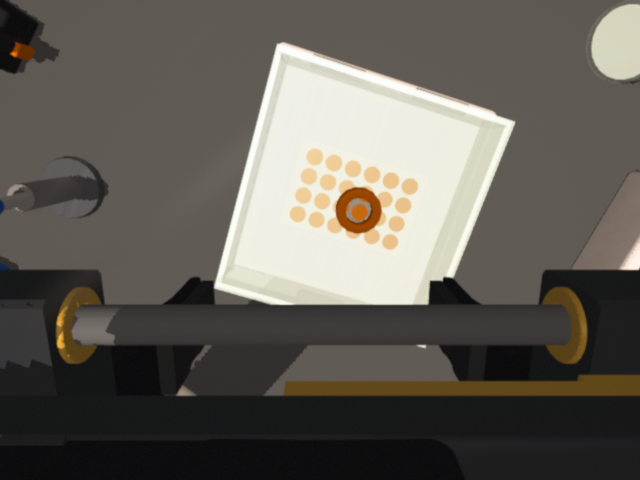

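The wrist picture shows the port ring's centre at about (358,210), inner edge included. I'll take a second view from about 10 cm away.

```bash
python3 - <<'E'
from h import *
np.save('port1.npy',np.array(ray('wrist',(358.2,210.2))))
E
python3 -m pendant '{"linear":[[0,0,0],[0,0,0],[0,0,0],[0,0,0],[0,0,0],[-30,7,0],[-30,7,0],[-30,7,0]],"rotation":[[0,0,-0.14],[0,0,-0.14],[0,0,-0.14],[0,0,-0.14],[0,0,-0.14],[0,0,0],[0,0,0],[0,0,0]],"fingers":[1,1,1,1,1,1,1,1]}'
python3 -m pendant '{"linear":[[0,0,0],[0,0,0]],"rotation":[[0,0,0],[0,0,0]],"fingers":[1,1]}' >/dev/null
python3 - <<'E'
from h import *
im=cap('wrist','w2.png');m,b=orange(im);print(b)
uv=[b[0][2][0]+b[0][2][2]/2-.5,b[0][2][1]+b[0][2][3]/2-.5]
r=ray('wrist',uv);np.save('port2.npy',np.array(r))
print(tri([np.load('port1.npy'),r]));print(onz('wrist',uv,.15), [np.array(o)+np.array(d)*(.15-o[2])/d[2] for o,d in [np.load('port1.npy')]])
to([.5,-.1,.4],[180,0,77]); to([.60,.10,.37],[180,0,77])
E
```

```text
time: 3.9
tool_pos: [0.5576, -0.3623, 0.3307]
eef_rot: [180.0, 0.0, 63.8]
contact_force: [1.0, -0.6, -0.0]
gripper_width: 0.087
grip_force: 0.0
[(577, [330.4, 119.0], [314, 104, 33, 34]), (372, [335.2, 124.6], [307, 97, 48, 49])]
(array([ 0.59977484, -0.29090543,  0.12401024]), [0.0002821837393749128, 0.00028218373937471275])
[ 0.59910509 -0.29178772  0.15      ] [array([ 0.60258469, -0.28695264,  0.15      ])]
rot [-0.     -0.0005 -0.23  ] shift [ 240.8 -115.4  -69.5]
rot [-0.     -0.0005 -0.23  ] shift [458.2 -62.9 -39.5]
```

```bash
cat >> h.py <<'E'
def shot(f=None):
    c=env.camera_info('wrist');im=cap('wrist',f)
    return im,np.array(c['cam_to_world']),c
def rayT(T,c,uv):
    d=T[:3,:3]@np.array([(uv[0]-c['cx'])/c['fx'],(uv[1]-c['cy'])/c['fy'],1]);return T[:3,3],d/np.linalg.norm(d)
def outer(im,lo=(3,120,60),hi=(18,255,255)):
    m,_=orange(im,lo,hi);m=cv2.morphologyEx(m,cv2.MORPH_CLOSE,np.ones((5,5)))
    cs,_=cv2.findContours(m,cv2.RETR_EXTERNAL,cv2.CHAIN_APPROX_NONE)
    return [(cv2.contourArea(k),)+cv2.fitEllipse(k) for k in sorted(cs,key=cv2.contourArea)[::-1][:3] if len(k)>8]
E
python3 -m pendant '{"linear":[[30,-10,0],[30,-10,0],[30,-10,0],[0,0,0],[0,0,0],[0,0,0]],"rotation":[[0,0,0],[0,0,0],[0,0,0],[0,0,0],[0,0,0],[0,0,0]],"fingers":[1,1,1,1,1,1]}'
python3 - <<'E'
from h import *
im,T,c=shot('w3.png');print(outer(im));print(outer(cv2.imread('pics/w2.png')[:,:,::-1].copy()))
a=outer(im)[0][1];r=rayT(T,c,a)
print(tri([np.load('port2.npy'),r]));print(r[0]+r[1]*(.15-r[0][2])/r[1][2])
to([.60,.10,.37],[180,0,77])
E
```

```text
time: 4.75
tool_pos: [0.5708, -0.2675, 0.3306]
eef_rot: [180.0, 0.0, 63.8]
contact_force: [0.3, 0.1, 0.4]
gripper_width: 0.0872
grip_force: 0.0
[(1547.0, (365.36541748046875, 232.5713348388672), (43.779144287109375, 45.201576232910156), 140.2111358642578), (326.5, (81.52305603027344, 299.1708679199219), (25.006650924682617, 30.1473388671875), 71.5306396484375), (5.5, (571.2417602539062, 320.312255859375), (2.8391077518463135, 8.63875675201416), 178.23020935058594)]
[(1793.0, (330.638671875, 120.67206573486328), (46.90039825439453, 48.796974182128906), 10.1973237991333), (248.5, (80.922607421875, 298.4939880371094), (22.313949584960938, 31.547666549682617), 79.53692626953125), (11.0, (81.9560546875, 338.35833740234375), (14.538444519042969, 29.839487075805664), 112.57171630859375)]
(array([ 0.59904046, -0.29180962,  0.15097577]), [3.177948866272458e-05, 3.177948866272432e-05])
[ 0.59900599 -0.29204505  0.15      ]
rot [-0.      0.0005 -0.2311] shift [365.  -54.2 -39.5]
```

The port measures (0.599, -0.292, 0.151), which fits the stated 150 mm. Next is the tablet.

```bash
python3 -m pendant '{"linear":[[20,-10,-20],[40,-10,-20],[45,-8,0],[45,-8,0],[45,-8,0],[45,-8,0],[45,-5,0],[25,0,0]],"rotation":[[0,0,-0.115],[0,0,-0.115],[0,0,0],[0,0,0],[0,0,0],[0,0,0],[0,0,0],[0,0,0]],"fingers":[1,1,1,1,1,1,1,1]}' >/dev/null
python3 -m pendant '{"linear":[[0,0,0],[0,0,0],[0,0,0]],"rotation":[[0,0,0],[0,0,0],[0,0,0]],"fingers":[1,1,1]}'
python3 - <<'E'
from h import *
im,T,c=shot('w4.png');print(orange(im)[1])
for l in ['tablet','tablet_top','dock','easel_seat','easel']: print(l,[(r['uv'],r['score']) for r in env.find_in('wrist',l)[:2]])
E
```

```text
time: 5.9
tool_pos: [0.5953, 0.0463, 0.3704]
eef_rot: [-180.0, 0.0, 76.8]
contact_force: [-0.3, -0.1, -1.5]
gripper_width: 0.0872
grip_force: 0.0
[(74, [316.0, 181.9], [309, 178, 15, 9])]
tablet [([309.7, 91.5], 0.94)]
tablet_top [([309.6, 90.4], 0.75), ([124.4, 4.1], 0.17)]
dock [([320.9, 94.9], 0.87), ([396.7, 367.0], 0.59)]
easel_seat [([121.0, 3.6], 0.6)]
easel [([120.6, 1.0], 0.79)]
```

View pics/w4.png

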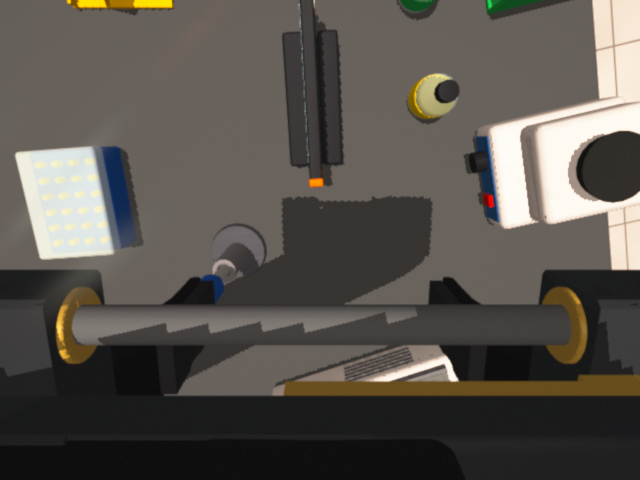

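The wrist picture shows the tablet's top edge from (308,0) to its near orange corner at (316,182), almost in line with the image columns. I'll move 90 mm on to see it whole.

```bash
python3 -m pendant '{"linear":[[30,0,0],[30,0,0],[30,0,0],[0,0,0],[0,0,0],[0,0,0]],"rotation":[[0,0,0],[0,0,0],[0,0,0],[0,0,0],[0,0,0],[0,0,0]],"fingers":[1,1,1,1,1,1]}'
python3 - <<'E'
from h import *
im,T,c=shot('w5.png');print(orange(im)[1])
for l in ['tablet_top','easel_seat','easel','tablet']: print(l,[(r['uv'],r['score']) for r in env.find_in('wrist',l)[:2]])
cv2.imwrite('pics/c5.png',cv2.resize(im[0:300,0:400],(800,600),interpolation=cv2.INTER_CUBIC)[:,:,::-1])
E
```

```text
time: 6.8
tool_pos: [0.6155, 0.1347, 0.3706]
eef_rot: [180.0, 0.0, 76.9]
contact_force: [0.4, 0.0, -0.5]
gripper_width: 0.0872
grip_force: 0.0
[(463, [602.0, 40.3], [589, 29, 27, 23]), (389, [533.0, 57.2], [521, 47, 25, 21]), (123, [316.5, 273.7], [310, 267, 14, 12]), (90, [306.2, 86.1], [299, 81, 15, 11])]
tablet_top [([310.3, 173.9], 0.86)]
easel_seat [([125.0, 44.0], 0.94)]
easel [([127.1, 41.9], 0.83)]
tablet [([310.4, 174.7], 0.71), ([213.3, 375.8], 0.25)]
```

View pics/c5.png

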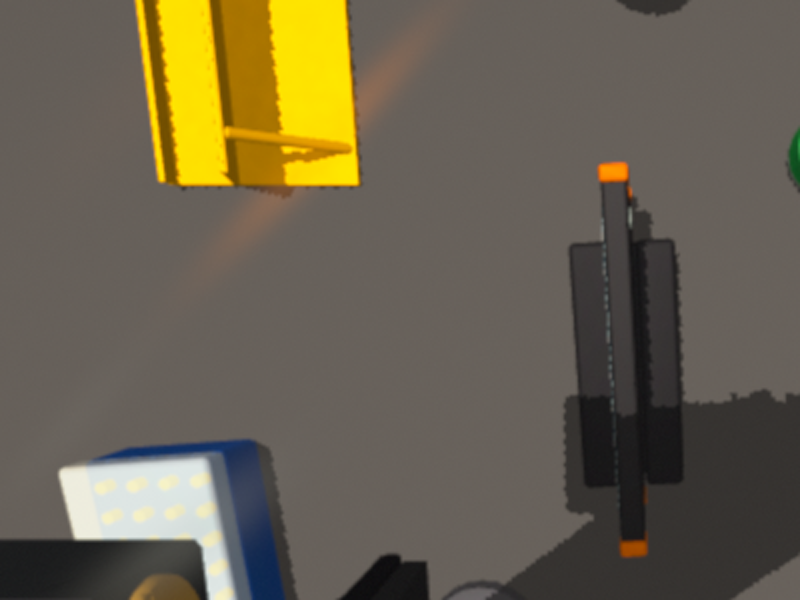

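The crop shows the tablet's top edge ends at image (306.7,81.5) and (316.7,278.5). The easel's near edge is at crop row 185, with its lip on the left.

```bash
cat > tv.py <<'E'
from h import *
c=env.camera_info('wrist');T5=np.array(c['cam_to_world']);T4=T5.copy()
# view 4: same orientation, shifted by measured tool_pos difference
T4[:3,3]+=np.array([.5953,.0463,.3704])-np.array([.6155,.1347,.3706])
n4=rayT(T4,c,(316.2,186.5));n5=rayT(T5,c,(316.7,278.5));f5=rayT(T5,c,(306.6,81.3))
p,e=tri([n4,n5]);print('near end',p,e)
for z in (.13,p[2]):
    a,b=[o+d*(z-o[2])/d[2] for o,d in (n5,f5)]
    print(z,a,b,'len',np.linalg.norm(a-b),'mid',(a+b)/2,'yaw',np.degrees(np.arctan2(b[1]-a[1],b[0]-a[0]))-90)
E
python3 tv.py
python3 - <<'E'
from h import *
m=(np.array([.6,.15,.3]))
to([.49,.27,.37],[180,0,77])
E
```

```text
near end [0.59552469 0.069659   0.13447507] [1.7280699722486691e-06, 1.7280699720237194e-06]
0.13 [0.59513372 0.06819656 0.13      ] [0.62857727 0.25084992 0.13      ] len 0.18568984857856566 mid [0.6118555  0.15952324 0.13      ] yaw -10.375836446500799
0.13447507017072946 [0.59552637 0.06965863 0.13447507] [0.62859859 0.25028399 0.13447507] len 0.18362813811902198 mid [0.61206248 0.15997131 0.13447507] yaw -10.375836446500756
rot [ 0.0004  0.0003 -0.0012] shift [ 103.2 -152.4    0.7]
```

The length of 185 mm includes the orange corner bumpers. Height and reach agree with the text, so the tablet's top is at (0.612, 0.160, 0.13) with yaw -10.4°. Now the easel, from two places.

```bash
python3 -m pendant '{"linear":[[15,-40,0],[15,-40,0],[15,-40,0],[15,-30,0],[0,0,0],[0,0,0],[0,0,0]],"rotation":[[0,0,-0.047],[0,0,0],[0,0,0],[0,0,0],[0,0,0],[0,0,0],[0,0,0]],"fingers":[1,1,1,1,1,1,1]}'
python3 - <<'E'
from h import *
import pickle
im,T,c=shot('w6.png');pickle.dump((T,c),open('v6.pkl','wb'))
E
python3 -m pendant '{"linear":[[40,-10,0],[40,-10,0],[0,0,0],[0,0,0],[0,0,0]],"rotation":[[0,0,0],[0,0,0],[0,0,0],[0,0,0],[0,0,0]],"fingers":[1,1,1,1,1]}'
python3 - <<'E'
from h import *
import pickle
im,T,c=shot('w7.png');pickle.dump((T,c),open('v7.pkl','wb'))
a=cv2.imread('pics/w6.png')
b=im[:,:,::-1]
cv2.imwrite('pics/c67.png',np.vstack([cv2.resize(x[0:300,80:480],(400,300)) for x in (a,b)]) if 0 else cv2.resize(np.hstack([a[0:300,150:450],b[0:300,150:450]]),(800,400),interpolation=cv2.INTER_CUBIC))
E
```

```text
time: 7.75
tool_pos: [0.4804, 0.2224, 0.3704]
eef_rot: [180.0, 0.0, 79.6]
contact_force: [0.3, -0.3, 0.1]
gripper_width: 0.0872
grip_force: 0.0
time: 8.3
tool_pos: [0.4751, 0.3046, 0.3701]
eef_rot: [-180.0, 0.0, 79.6]
contact_force: [0.6, -0.0, 1.0]
gripper_width: 0.0869
grip_force: 0.0
```

View pics/c67.png

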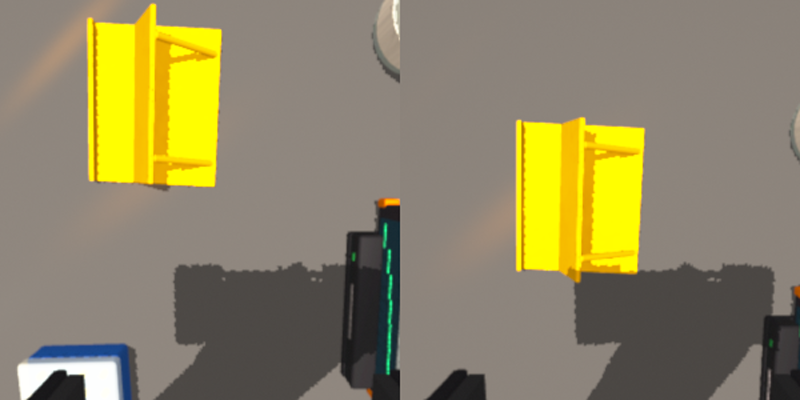

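The two views show the easel's back base corners at crop (221,29)/(214,186) and (245,128)/(237,273). The lip corners are at (88,18)/(90,181) and (116,121)/(117,270). I'll fit the easel's pose to these.

```bash
cat > ef.py <<'E'
from h import *
import pickle
from scipy.optimize import least_squares
np.set_printoptions(precision=4,suppress=True)
V=[pickle.load(open(f'v{k}.pkl','rb')) for k in (6,7)]
P=[[(221,29),(214,186),(88,18),(90,181),(156,4),(153,185)],[(245,128),(237,273),(116,121),(117,270),(184,117),(178,281)]]
def px(T,c,p):
    q=np.linalg.inv(T)@np.append(p,1);return np.array([c['fx']*q[0]/q[2]+c['cx'],c['fy']*q[1]/q[2]+c['cy']])
obs=[[(150+x/1.3333,y/1.3333) for x,y in v] for v in P]
def f(s):
    x,y,yaw,z,lx,rx,rw=s;Rz=R.from_euler('z',yaw).as_matrix()
    L=[(.056,.065,.006),(.056,-.065,.006),(lx,.065,.02),(lx,-.065,.02),(rx,rw,.068),(rx,-rw,.068)]
    return np.concatenate([px(T,c,Rz@np.array(l)+[x,y,z])-o for (T,c),O in zip(V,obs) for l,o in zip(L,O)])
r=least_squares(f,[.44,.357,-.2,0,-.05,.01,.065])
print(r.x,'yaw',np.degrees(r.x[2]));print(r.fun.reshape(2,6,2).round(1))
print('corner heights',[tri([rayT(T,c,O[k]) for (T,c),O in zip(V,obs)])[0] for k in range(6)])
x,y,yaw=r.x[:3];A=R.from_euler('z',yaw)
pose=A*R.from_euler('y',20,degrees=True)   # tablet leaning back
for gap in (0.,.004):
    o=np.array([x,y,0])+A.apply([-.015-gap-.006*np.cos(np.radians(20)),0,.006+.006*np.sin(np.radians(20))])
    B=pose*R.from_euler('xyz',[180,0,90],degrees=True)
    tcp=o+pose.apply([0,0,.090])
    print('gap',gap,'tablet origin',o,'tcp',tcp,'rpy',B.as_euler('xyz',degrees=True))
to([.612,.160,.20],[180,0,79.6])
E
python3 ef.py
```

```text
[ 0.4399  0.3642 -0.2281 -0.0031 -0.0544  0.0074  0.0653] yaw -13.067902890785051
[[[ 0.2  0.6]
  [ 0.7  0.1]
  [-0.1  0.3]
  [-0.2 -0.7]
  [-0.7 -0. ]
  [-0.4 -0.8]]

 [[-0.7  0.1]
  [-0.2  0.1]
  [ 0.5 -0.6]
  [-0.2 -0.1]
  [-0.   0. ]
  [ 1.2  0.9]]]
corner heights [array([0.5094, 0.4144, 0.0075]), array([0.4796, 0.2885, 0.0041]), array([0.4022, 0.4386, 0.0219]), array([0.3715, 0.3126, 0.0129]), array([0.4621, 0.4263, 0.064 ]), array([0.4303, 0.2982, 0.0518])]
gap 0.0 tablet origin [0.4198 0.3688 0.0081] tcp [0.4498 0.3619 0.0926] rpy [-160.        0.       76.9321]
gap 0.004 tablet origin [0.4159 0.3697 0.0081] tcp [0.4459 0.3628 0.0926] rpy [-160.        0.       76.9321]
rot [-0.      0.0005 -0.001 ] shift [-117.3  160.7  170.3]
```

The fit is sub-pixel: easel at (0.440, 0.364), yaw -13.1°. Next I go over the tablet, down, and grip.

```bash
python3 -m pendant '{"linear":[[-25,32,0],[-25,32,0],[-25,32,0],[-25,32,0],[-17,33,40],[0,0,40],[0,0,40],[0,0,40]],"rotation":[[0,0,0],[0,0,0],[0,0,0],[0,0,0],[0,0,0],[0,0,0],[0,0,0],[0,0,0]],"fingers":[1,1,1,1,1,1,1,1]}' >/dev/null
python3 -m pendant '{"linear":[[0,0,0],[0,0,0]],"rotation":[[0,0,0],[0,0,0]],"fingers":[0.6,0.5]}'
python3 - <<'E'
from h import *
im,T,c=shot('w8.png');print(orange(im)[1])
to([.612,.160,.104],[180,0,79.6])
print([px for px in (proj('wrist',(.612,.16,.13)),proj('wrist',(.5955,.0685,.13)),proj('wrist',(.6286,.2506,.13)))])
E
```

```text
time: 9.35
tool_pos: [0.6095, 0.1627, 0.215]
eef_rot: [180.0, 0.0, 79.6]
contact_force: [-0.1, -0.3, 1.1]
gripper_width: 0.0779
grip_force: 0.0
[]
rot [ 0.0023 -0.0009  0.0004] shift [ -3.    2.5 112.3]
[array([324.89299539, 255.94296691]), array([324.845396  , 391.60407529]), array([325.4129775 ,  96.37914579])]
```

View pics/w8.png

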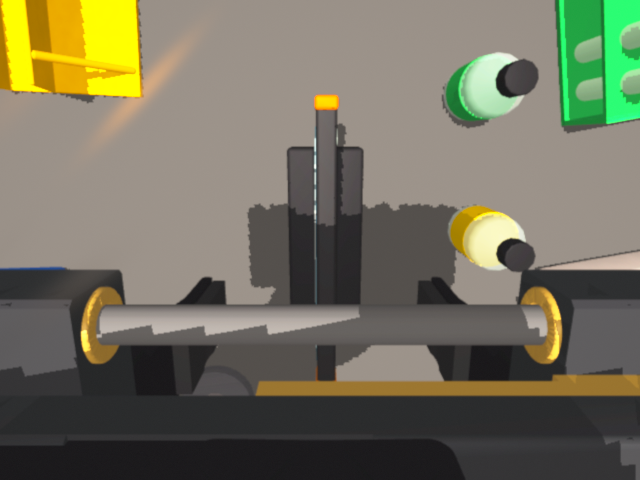

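The far end is seen at (326,96) and was predicted at (325,96), and the edge runs straight up the image, so the tool is aligned. I descend and grip.

```bash
python3 -m pendant '{"linear":[[-1,1,28],[-1,1,28],[-1,0.5,28],[0,0,27],[0,0,0],[0,0,0]],"rotation":[[0,0,0],[0,0,0],[0,0,0],[0,0,0],[0,0,0],[0,0,0]],"fingers":[0.5,0.5,0.5,0.5,0.5,0.5]}'
python3 -m pendant '{"linear":[[0,0,0],[0,0,0],[0,0,0],[0,0,0],[0,0,0],[0,0,0],[0,0,0],[0,0,0]],"rotation":[[0,0,0],[0,0,0],[0,0,0],[0,0,0],[0,0,0],[0,0,0],[0,0,0],[0,0,0]],"fingers":[0.3,0.2,0.1,0,0,0,0,0]}' 30
```

```text
time: 10.0
tool_pos: [0.6123, 0.1608, 0.1054]
eef_rot: [179.9, -0.1, 79.7]
contact_force: [0.5, 1.0, 1.2]
gripper_width: 0.0441
grip_force: 0.0
time: 10.8
tool_pos: [0.6113, 0.1604, 0.1031]
eef_rot: [180.0, -0.0, 79.7]
contact_force: [-0.4, -0.3, 3.2]
gripper_width: 0.0119
grip_force: 30.0
```

```bash
python3 -m pendant '{"linear":[[0,0,-5],[0,0,-8],[0,0,-12],[0,0,-15],[0,0,-25],[0,0,-30],[0,0,-25],[0,0,0]],"rotation":[[0,0,0],[0,0,0],[0,0,0],[0,0,0],[0,0,0],[0,0,0],[0,0,0],[0,0,0]],"fingers":[0,0,0,0,0,0,0,0]}'
python3 - <<'E'
from h import *
s=env.get_state()
A=R.from_euler('z',-13.07,degrees=True);p=A*R.from_euler('y',20,degrees=True)
# tcp 89 mm above tablet underside; hover 120 mm above seating along z, gap 4 mm
o=np.array([.4399,.3642,0])+A.apply([-.015-.004-.0056,0,.0081+.12]);t=o+p.apply([0,0,.089]);print(t)
to(t,[-160,0,76.93])
E
```

```text
time: 11.6
tool_pos: [0.6125, 0.1616, 0.228]
eef_rot: [179.6, -0.2, 79.7]
contact_force: [1.3, -0.2, -3.4]
gripper_width: 0.012
grip_force: 30.0
[0.44558851 0.36287938 0.21173264]
rot [0.3551 0.0053 0.0485] shift [ 158.3 -190.    86.5]
```

```bash
python3 -m pendant '{"linear":[[21,-25,0],[21,-25,0],[21,-25,0],[21,-25,0],[21,-25,0],[21,-25,0],[21,-25,0],[21,-25,0]],"rotation":[[0,0,0],[0,0,0],[0,0,0],[0,0,0],[0,0,0],[0,0,0],[0,0,0],[0,0,0]],"fingers":[0,0,0,0,0,0,0,0]}' >/dev/null
python3 -m pendant '{"linear":[[0,0,0],[0,0,0],[0,0,0],[0,0,0],[0,0,0],[0,0,0],[0,0,0]],"rotation":[[0.07,0.001,0.01],[0.07,0.001,0.01],[0.07,0.001,0.01],[0.07,0.001,0.01],[0.07,0.001,0.009],[0,0,0],[0,0,0]],"fingers":[0,0,0,0,0,0,0]}'
python3 - <<'E'
from h import *
to([.4456,.3629,.2117],[-160,0,76.93])
a=cap('scene');im,T,c=shot()
cv2.imwrite('pics/m9.png',np.hstack([cv2.resize(a[60:300,260:500],(400,400),interpolation=cv2.INTER_CUBIC),cv2.resize(im,(533,400))[:,60:460]])[:,:,::-1])
E
```

```text
time: 13.1
tool_pos: [0.4443, 0.3614, 0.2223]
eef_rot: [-160.0, 0.2, 76.9]
contact_force: [-0.4, -0.1, -3.6]
gripper_width: 0.0117
grip_force: 30.0
rot [ 0.0001  0.0033 -0.0019] shift [1.7 4.5 9.6]
```

View pics/m9.png

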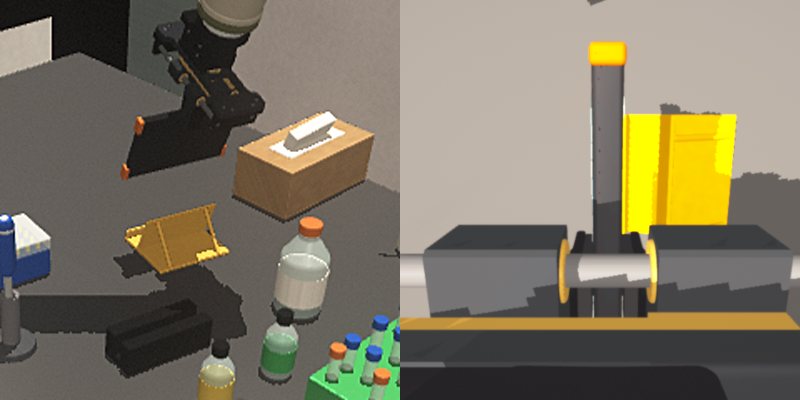

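The picture shows the tablet held parallel to the rest above the easel, screen to the robot, with the far corner straight ahead at (608,52). I lower it.

Run:
```python
from h import *
to([.4456,.3629,.1017],[-160,0,76.93])
```

```text
rot [ 0.0009  0.0032 -0.0002] shift [  1.3  43.2 113.5]
```

```bash
python3 -m pendant '{"linear":[[0.3,7,18],[0.3,7,18],[0.3,7,18],[0.3,7,18],[0,6,16],[0,5,14],[0,4,11],[0,0,0]],"rotation":[[0,0.003,0],[0,0,0],[0,0,0],[0,0,0],[0,0,0],[0,0,0],[0,0,0],[0,0,0]],"fingers":[0,0,0,0,0,0,0,0]}'
python3 - <<'E'
from h import *
import time
to([.4456,.3629,.0917],[-160,0,76.93])
E
```

```text
time: 14.0
tool_pos: [0.4456, 0.3616, 0.1005]
eef_rot: [-159.9, 0.1, 76.8]
contact_force: [-0.3, -0.1, -4.4]
gripper_width: 0.0116
grip_force: 30.0
rot [-0.0021  0.0017 -0.0022] shift [1.3 2.8 8.4]
```

```bash
python3 -m pendant '{"linear":[[0.5,1,3],[0.5,1,3],[0,0,0],[0,0,0]],"rotation":[[0,0,0],[0,0,0],[0,0,0],[0,0,0]],"fingers":[0,0,0,0]}'
python3 -m pendant '{"linear":[[0,0.3,1],[0,0.3,1],[0,0,0]],"rotation":[[0,0,0],[0,0,0],[0,0,0]],"fingers":[0,0,0]}'
```

```text
time: 14.4
tool_pos: [0.4464, 0.3633, 0.096]
eef_rot: [-160.0, 0.0, 76.8]
contact_force: [0.3, 0.3, -3.6]
gripper_width: 0.0115
grip_force: 30.0
time: 14.7
tool_pos: [0.4461, 0.3631, 0.0935]
eef_rot: [-159.9, 0.0, 76.8]
contact_force: [0.0, 0.3, -3.9]
gripper_width: 0.0118
grip_force: 30.0
```

```bash
python3 -m pendant '{"linear":[[0,0.3,1],[0,0,0],[0,0,0]],"rotation":[[0,0,0],[0,0,0],[0,0,0]],"fingers":[0,0,0]}'
python3 -m pendant '{"linear":[[0,0.3,1],[0,0,0],[0,0,0]],"rotation":[[0,0,0],[0,0,0],[0,0,0]],"fingers":[0,0,0]}'
python3 -m pendant '{"linear":[[0,0.3,1],[0,0,0],[0,0,0]],"rotation":[[0,0,0],[0,0,0],[0,0,0]],"fingers":[0,0,0]}'
```

```text
time: 15.0
tool_pos: [0.4461, 0.3632, 0.0925]
eef_rot: [-159.9, 0.0, 76.8]
contact_force: [-0.1, 0.2, -4.0]
gripper_width: 0.0121
grip_force: 30.0
time: 15.3
tool_pos: [0.4462, 0.3633, 0.0917]
eef_rot: [-160.0, 0.0, 76.8]
contact_force: [0.7, -1.2, -1.8]
gripper_width: 0.012
grip_force: 30.0
time: 15.6
tool_pos: [0.4464, 0.3634, 0.0916]
eef_rot: [-160.0, 0.0, 76.8]
contact_force: [-0.1, -3.3, 7.2]
gripper_width: 0.0118
grip_force: 30.0
```

The bottom edge touched the floor at the expected height. I ease up 1 mm, then go towards the rest until it touches.

```bash
python3 -m pendant '{"linear":[[0,-0.3,-1],[0,0.9,-0.3],[0,0.9,-0.3],[0,0,0],[0,0,0]],"rotation":[[0,0,0],[0,0,0],[0,0,0],[0,0,0],[0,0,0]],"fingers":[0,0,0,0,0]}'
python3 -m pendant '{"linear":[[0,0.9,-0.3],[0,0,0],[0,0,0]],"rotation":[[0,0,0],[0,0,0],[0,0,0]],"fingers":[0,0,0]}'
python3 -m pendant '{"linear":[[0,0.9,-0.3],[0,0,0],[0,0,0]],"rotation":[[0,0,0],[0,0,0],[0,0,0]],"fingers":[0,0,0]}'
```

```text
time: 16.1
tool_pos: [0.4469, 0.3632, 0.0915]
eef_rot: [-159.9, 0.1, 76.9]
contact_force: [-6.3, -1.0, 2.3]
gripper_width: 0.0123
grip_force: 30.0
time: 16.4
tool_pos: [0.4469, 0.3631, 0.0915]
eef_rot: [-159.8, 0.1, 76.9]
contact_force: [-7.8, -0.7, 3.9]
gripper_width: 0.0116
grip_force: 30.1
time: 16.7
tool_pos: [0.447, 0.3631, 0.0915]
eef_rot: [-159.7, 0.1, 77.0]
contact_force: [-9.7, -0.2, 3.5]
gripper_width: 0.0121
grip_force: 30.1
```

```bash
python3 -m pendant '{"linear":[[0,-0.9,0.3],[0,-0.9,0.3],[0,0,0],[0,0,0]],"rotation":[[0,0,0],[0,0,0],[0,0,0],[0,0,0]],"fingers":[0,0,0,0]}'
python3 -m pendant '{"linear":[[0,0,0],[0,0,0],[0,0,0],[0,0,0],[0,0,0],[0,0,0],[0,0,0]],"rotation":[[0,0,0],[0,0,0],[0,0,0],[0,0,0],[0,0,0],[0,0,0],[0,0,0]],"fingers":[0.15,0.17,0.2,0.25,0.3,0.35,0.38]}' 10
python3 - <<'E'
from h import *
im,T,c=shot('w10.png');a=cap('scene');print(orange(im)[1])
cv2.imwrite('pics/m10.png',np.hstack([cv2.resize(a[60:300,260:500],(400,400),interpolation=cv2.INTER_CUBIC),cv2.resize(im,(533,400))[:,60:460]])[:,:,::-1])
E
```

```text
time: 17.1
tool_pos: [0.4469, 0.3632, 0.0915]
eef_rot: [-159.9, 0.0, 76.9]
contact_force: [-5.4, 0.3, 2.1]
gripper_width: 0.0117
grip_force: 30.1
time: 17.8
tool_pos: [0.448, 0.3627, 0.0914]
eef_rot: [-160.0, 0.0, 76.8]
contact_force: [-0.0, -0.5, -0.1]
gripper_width: 0.0307
grip_force: 0.0
[(97, [320.4, 77.7], [302, 71, 44, 13])]
```

View pics/m10.png

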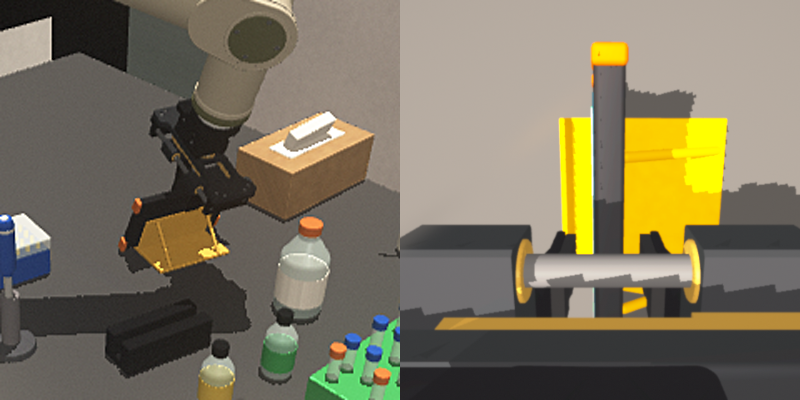

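The tablet leans on the rest, stays parallel to the tool after release, and both fingers are clear. I retreat along the tablet.

```bash
python3 -m pendant '{"linear":[[0,0,-8],[0,0,-15],[0,0,-25],[0,0,-35],[0,0,-40],[0,0,-40],[0,0,-20],[0,0,0]],"rotation":[[0,0,0],[0,0,0],[0,0,0],[0,0,0],[0,0,0],[0,0,0],[0,0,0],[0,0,0]],"fingers":[0.38,0.38,0.38,0.38,0.38,0.38,0.38,0.38]}'
python3 -m pendant '{"linear":[[0,0,0],[0,0,0],[0,0,0],[0,0,0],[0,0,0],[0,0,0]],"rotation":[[-0.07,0,0],[-0.07,0,0],[-0.07,0,0],[-0.07,0,0],[-0.069,0,0],[0,0,0]],"fingers":[0.5,0.6,0.7,0.7,0.7,0.7]}'
python3 - <<'E'
from h import *
import pickle
im,T,c=shot('w11.png');pickle.dump((T,c),open('v11.pkl','wb'))
print(orange(im)[1])
to([.45,-.06,.36],[180,0,77])
E
```

```text
time: 18.7
tool_pos: [0.5109, 0.3489, 0.2676]
eef_rot: [-160.2, -0.2, 76.7]
contact_force: [0.4, -0.4, 0.5]
gripper_width: 0.0332
grip_force: 0.0
time: 19.3
tool_pos: [0.5069, 0.3499, 0.2643]
eef_rot: [179.9, 0.0, 77.0]
contact_force: [-0.4, 0.0, 0.4]
gripper_width: 0.0605
grip_force: 0.0
[(422, [532.0, 132.9], [523, 108, 28, 49]), (61, [242.5, 110.8], [233, 103, 26, 12])]
rot [-0.0011  0.001  -0.0012] shift [-411.5   35.6  -96. ]
```

```bash
python3 -m pendant '{"linear":[[-35,4,-35],[-45,4,-30],[-45,4,-30],[-45,4,0],[-45,4,0],[-45,4,0],[-45,4,0],[-45,4,0]],"rotation":[[0,0,0],[0,0,0],[0,0,0],[0,0,0],[0,0,0],[0,0,0],[0,0,0],[0,0,0]],"fingers":[0.7,0.7,0.7,0.7,0.7,0.7,0.7,0.7]}' >/dev/null
python3 -m pendant '{"linear":[[-30,0,0],[0,0,0],[0,0,0],[0,0,0]],"rotation":[[0,0,0],[0,0,0],[0,0,0],[0,0,0]],"fingers":[0.7,0.7,0.7,0.7]}'
python3 - <<'E'
from h import *
import pickle
im,T,c=shot('w12.png');pickle.dump((T,c),open('v12.pkl','wb'))
for l in ['probe','probe_grip','probe_stand']: print(l,[(r['uv'],r['score']) for r in env.find_in('wrist',l)[:2]])
E
python3 -m pendant '{"linear":[[-30,0,0],[-30,0,0],[-20,0,0],[0,0,0],[0,0,0],[0,0,0]],"rotation":[[0,0,0],[0,0,0],[0,0,0],[0,0,0],[0,0,0],[0,0,0]],"fingers":[0.7,0.7,0.7,0.7,0.7,0.7]}'
python3 - <<'E'
from h import *
import pickle
im,T,c=shot('w13.png');pickle.dump((T,c),open('v13.pkl','wb'))
for l in ['probe','probe_grip','probe_stand']: print(l,[(r['uv'],r['score']) for r in env.find_in('wrist',l)[:2]])
a=cv2.imread('pics/w12.png');b=im[:,:,::-1]
cv2.imwrite('pics/c1213.png',np.hstack([cv2.resize(x[0:300,170:470],(400,400),interpolation=cv2.INTER_CUBIC) for x in (a,b)]))
E
```

```text
time: 20.55
tool_pos: [0.4549, -0.0207, 0.3539]
eef_rot: [-179.9, -0.0, 76.9]
contact_force: [0.2, 0.6, -0.2]
gripper_width: 0.0612
grip_force: 0.0
probe [([336.5, 198.7], 0.78)]
probe_grip [([337.0, 195.7], 0.63)]
probe_stand [([333.2, 166.8], 0.69)]
time: 21.35
tool_pos: [0.4367, -0.0983, 0.354]
eef_rot: [-179.9, 0.0, 76.9]
contact_force: [0.5, 0.7, 0.6]
gripper_width: 0.061
grip_force: 0.0
probe [([340.6, 89.2], 0.85)]
probe_grip [([337.6, 89.7], 0.87)]
probe_stand [([332.0, 112.2], 0.69)]
```

View pics/c1213.png

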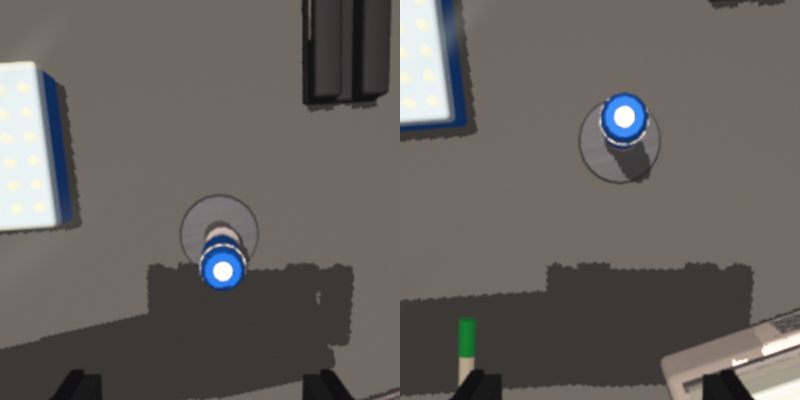

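The white dot on the probe's top is at image (337,203) and (338,88) in the two views. I refine these by blob centroid and triangulate.

Run:
```python
from h import *
import pickle
np.set_printoptions(precision=4,suppress=True)
rs=[];fs=[];bs=[]
for k,g,fo in ((12,(337,203),(219,233)),(13,(338,88),(220,141))):
    T,c=pickle.load(open(f'v{k}.pkl','rb'));im=cv2.imread(f'pics/w{k}.png')
    y0,x0=g[1]-8,g[0]-8;w=im[y0:y0+17,x0:x0+17].min(2).astype(float);w=np.clip(w-170,0,None)
    yy,xx=np.mgrid[:17,:17];uv=((xx*w).sum()/w.sum()+x0,(yy*w).sum()/w.sum()+y0);print(uv,w.max())
    rs.append(rayT(T,c,uv));fs.append(rayT(T,c,(170+fo[0]*.75,fo[1]*.75)))
p=tri(rs);f=tri(fs);print('top',p,'foot',f)
print('at .208',[o+d*(.208-o[2])/d[2] for o,d in rs],'foot at .01',[o+d*(.01-o[2])/d[2] for o,d in fs])
to([p[0][0],p[0][1],.25],[180,0,76.9]);to([p[0][0],p[0][1],.148],[180,0,76.9])
```

```text
(np.float64(336.69182813816343), np.float64(203.05214827295703)) 79.0
(np.float64(337.9180350115348), np.float64(87.08718957796174)) 81.0
top (array([ 0.4702, -0.0032,  0.2088]), [2.8802271420115056e-06, 2.88022714196717e-06]) foot (array([ 0.4748, -0.0013, -0.0046]), [0.00017772448661224267, 0.00017772448661220594])
at .208 [array([ 0.4702, -0.0033,  0.208 ]), array([ 0.4703, -0.0031,  0.208 ])] foot at .01 [array([ 0.4745, -0.    ,  0.01  ]), array([ 0.4744, -0.0023,  0.01  ])]
rot [-0.0009  0.0007 -0.    ] shift [100.9  11.1 104. ]
rot [-0.0009  0.0007 -0.    ] shift [100.9  11.1 206. ]
```

The probe's top is at (0.470, -0.003, 0.209), and its 208 mm height checks. I go over it, down, and grip.

```bash
python3 -m pendant '{"linear":[[34,4,0],[34,4,0],[33,3.7,0],[0,0,30],[0,0,30],[0,0,30],[0,0,20],[0,0,0]],"rotation":[[0,0,0],[0,0,0],[0,0,0],[0,0,0],[0,0,0],[0,0,0],[0,0,0],[0,0,0]],"fingers":[0.7,0.7,0.7,0.7,0.7,0.7,0.7,0.7]}'
python3 -m pendant '{"linear":[[0,0,24],[0,0,24],[0,0,24],[0,0,22],[0,0,0],[0,0,0]],"rotation":[[0,0,0],[0,0,0],[0,0,0],[0,0,0],[0,0,0],[0,0,0]],"fingers":[0.7,0.7,0.7,0.7,0.7,0.6]}'
python3 - <<'E'
from h import *
to([.4709,-.0028,.148],[180,0,76.9])
E
```

```text
time: 22.35
tool_pos: [0.4692, -0.0037, 0.2415]
eef_rot: [-179.7, 0.1, 76.9]
contact_force: [-0.2, -1.1, 0.8]
gripper_width: 0.0609
grip_force: 0.0
time: 22.95
tool_pos: [0.4713, -0.0038, 0.1512]
eef_rot: [-180.0, 0.0, 76.8]
contact_force: [-0.4, 0.6, -0.2]
gripper_width: 0.0576
grip_force: 0.0
rot [-0.      0.0003 -0.0011] shift [ 0.9 -0.6  3.2]
```

```bash
python3 -m pendant '{"linear":[[0.9,0,3],[0,0,0],[0,0,0],[0,0,0],[0,0,0],[0,0,0],[0,0,0],[0,0,0]],"rotation":[[0,0,0],[0,0,0],[0,0,0],[0,0,0],[0,0,0],[0,0,0],[0,0,0],[0,0,0]],"fingers":[0.6,0.5,0.4,0.3,0.2,0.1,0,0]}' 30
python3 -m pendant '{"linear":[[0,0,0],[0,0,0],[0,0,-6],[0,0,-10],[0,0,-10],[0,0,-10],[0,0,0],[0,0,0]],"rotation":[[0,0,0],[0,0,0],[0,0,0],[0,0,0],[0,0,0],[0,0,0],[0,0,0],[0,0,0]],"fingers":[0,0,0,0,0,0,0,0]}' 30
```

```text
time: 23.75
tool_pos: [0.4715, -0.0033, 0.1471]
eef_rot: [180.0, 0.0, 76.8]
contact_force: [5.6, -0.9, -1.2]
gripper_width: 0.0251
grip_force: 29.9
time: 24.55
tool_pos: [0.4711, -0.0031, 0.1831]
eef_rot: [-180.0, 0.0, 76.8]
contact_force: [4.4, -0.4, 0.8]
gripper_width: 0.0253
grip_force: 29.9
```

```bash
python3 -m pendant '{"linear":[[0.2,1,0],[0.2,1,0],[0,0,0],[0,0,0]],"rotation":[[0,0,0],[0,0,0],[0,0,0],[0,0,0]],"fingers":[0,0,0,0]}' 30
python3 -m pendant '{"linear":[[0,0,-10],[0,0,-20],[0,0,-25],[0,0,-30],[0,0,-30],[0,0,-20],[0,0,0],[0,0,0]],"rotation":[[0,0,0],[0,0,0],[0,0,0],[0,0,0],[0,0,0],[0,0,0],[0,0,0],[0,0,0]],"fingers":[0,0,0,0,0,0,0,0]}' 30
python3 - <<'E'
from h import *
a=cap('scene');b=cap('top')
s=env.get_state();t=s['tool_pos'];print(s['tool_pos'],s['eef_rot'])
x=[]
for n in('scene',):
    ax=[proj(n,t+np.array([0,0,.019-.155+h])) for h in (0,.05,.11,.155,.196)];print(np.round(ax,1))
for n in ('scene','top'): print(n,[(r['uv'],r['score']) for l in ('probe','probe_ring') for r in env.find_in(n,l)[:1]])
u,v=map(int,ax[1]);cv2.imwrite('pics/c14.png',np.hstack([cv2.resize(a[v-75:v+75,u-60:u+60],(480,600),interpolation=cv2.INTER_CUBIC)])[:,:,::-1]);print('crop0',u-60,v-75)
cv2.imwrite('pics/s14.png',a[:,:,::-1])
E
```

```text
time: 24.95
tool_pos: [0.4722, -0.0031, 0.1822]
eef_rot: [-179.8, 0.1, 76.8]
contact_force: [0.7, -0.3, -2.4]
gripper_width: 0.0255
grip_force: 29.9
time: 25.75
tool_pos: [0.4728, -0.0031, 0.3177]
eef_rot: [-179.9, 0.0, 76.8]
contact_force: [-0.2, 0.2, -2.3]
gripper_width: 0.0253
grip_force: 29.9
[ 0.47242326 -0.00316327  0.31676235] [-1.79840500e+02  5.81672397e-02  7.68252573e+01]
[[263.3 201.8]
 [262.6 181.7]
 [261.6 156.2]
 [260.9 136. ]
 [260.2 116.9]]
scene [([263.1, 161.7], 0.74), ([263.3, 160.4], 0.61)]
top []
crop0 202 106
```

View pics/c14.png

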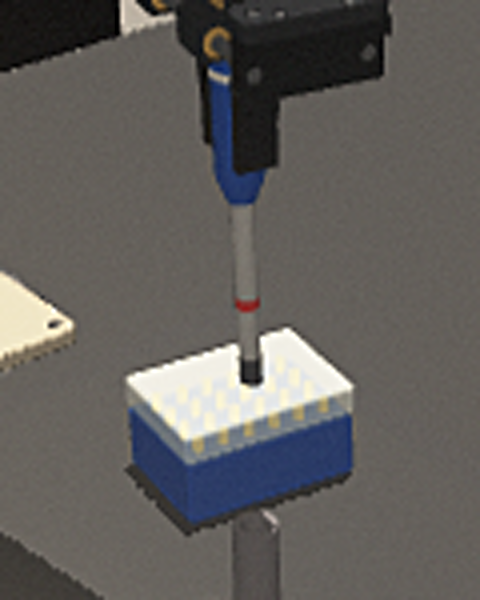

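In the crop the ring is at (247,305) and the tip at (251,381), within about 1 px of the prediction. The probe is out and nearly upright. I move over the port and measure tip and ring with the wrist camera.

```bash
python3 - <<'E'
from h import *
to([.599,-.292,.332],[180,0,76.8])
E
python3 -m pendant '{"linear":[[-20,8,-15],[-32,25,0],[-32,25,0],[-32,25,0],[-32,25,0],[-32,25,0],[-32,25,0],[-32,25,0]],"rotation":[[0,0,0],[0,0,0],[0,0,0],[0,0,0],[0,0,0],[0,0,0],[0,0,0],[0,0,0]],"fingers":[0,0,0,0,0,0,0,0]}'
python3 -m pendant '{"linear":[[0,0,0],[0,0,0]],"rotation":[[0,0,0],[0,0,0]],"fingers":[0,0]}'
python3 - <<'E'
from h import *
to([.599,-.292,.332],[180,0,76.8])
E
```

```text
rot [-0.0022  0.0009  0.0005] shift [-252.4  188.9  -14.8]
time: 26.85
tool_pos: [0.596, -0.284, 0.3322]
eef_rot: [-179.9, 0.0, 76.8]
contact_force: [0.3, 0.7, -0.8]
gripper_width: 0.0255
grip_force: 29.9
time: 27.05
tool_pos: [0.5956, -0.2831, 0.3313]
eef_rot: [-179.8, -0.0, 76.8]
contact_force: [0.5, 1.7, -1.5]
gripper_width: 0.0253
grip_force: 29.9
rot [-0.0031 -0.0003 -0.0008] shift [-7.9  5.4 -0.7]
```

```bash
python3 -m pendant '{"linear":[[-4,2.5,0],[-4,3,0],[0,0,0],[0,0,0],[0,0,0]],"rotation":[[0,0,0],[0,0,0],[0,0,0],[0,0,0],[0,0,0]],"fingers":[0,0,0,0,0]}'
python3 - <<'E'
from h import *
import pickle
im,T,c=shot('w15.png');s=env.get_state();pickle.dump((T,c),open('v15.pkl','wb'))
a=cap('scene','s15.png')
t=s['tool_pos'];Rt=R.from_euler('xyz',s['eef_rot'],degrees=True)
for h in (0,.05,.11): print(h,'wrist',proj('wrist',t+Rt.apply([0,0,.136-h])).round(1),'scene',proj('scene',t+Rt.apply([0,0,.136-h])).round(1))
print('port',proj('wrist',(.599,-.2919,.15)),proj('scene',(.599,-.2919,.15)),outer(im)[:2],t,s['eef_rot'])
u,v=map(int,proj('scene',(.599,-.2919,.17)))
cv2.imwrite('pics/c15.png',np.hstack([cv2.resize(im[150:310,240:400],(400,400),interpolation=cv2.INTER_CUBIC),cv2.resize(a[v-60:v+20,u-40:u+40],(400,400),interpolation=cv2.INTER_CUBIC)])[:,:,::-1]);print('crop',u-40,v-60)
E
```

```text
time: 27.55
tool_pos: [0.5992, -0.291, 0.3331]
eef_rot: [-180.0, 0.0, 76.9]
contact_force: [0.8, -0.0, -1.5]
gripper_width: 0.0254
grip_force: 29.9
0 wrist [321.3 233.1] scene [176.2 279.2]
0.05 wrist [321.3 251. ] scene [172.7 256.4]
0.11 wrist [321.1 284.1] scene [168.2 227.2]
port [321.59488904 221.51541674] [178.971964   299.59071965] [(1195.0, (321.4635009765625, 221.87640380859375), (42.28038787841797, 45.35318374633789), 19.886011123657227), (2.0, (239.2399139404297, 351.0052185058594), (4.2954816818237305, 4.773528099060059), 39.403961181640625)] [ 0.59913914 -0.29109477  0.33305399] [-1.79960283e+02  4.21412681e-02  7.68499177e+01]
crop 137 231
```

View pics/c15.png

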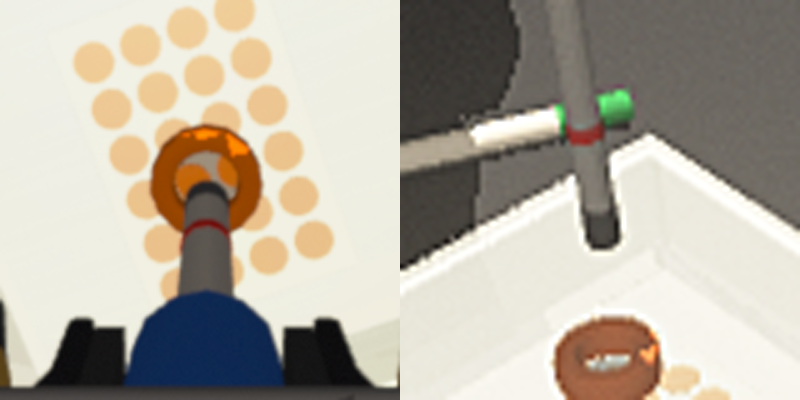

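The left crop shows the tip's far rim at (209,181) and the red ring at (205,225) over the port. The right crop has the tip at (603,245) and the ring at (583,132). The probe leans slightly, so I measure it to sub-pixel.

```bash
cat > lean.py <<'E'
from h import *
import sys
np.set_printoptions(precision=2,suppress=True,linewidth=150)
def pred(n,t,Rt,q): return proj(n,t+Rt.apply(q))
im=cv2.imread(sys.argv[1]).astype(float);s=env.get_state();t=s['tool_pos'];Rt=R.from_euler('xyz',s['eef_rot'],degrees=True)
g=im.mean(2)
for r in (226,230,234,246,250,254,258,262): # edges: strongest gradient either side of col 322
    row=cv2.GaussianBlur(g[r-1:r+2].mean(0)[None],(5,1),1)[0];d=np.gradient(row)
    L=slice(306,318);Rr=slice(327,340);l=306+np.argmax(abs(d[L]));rr=327+np.argmax(abs(d[Rr]))
    print(r,l,rr,(l+rr)/2)
red=im[:,:,2]-im[:,:,1]
print('col profile rows 215..250 grey',g[215:250,321:325].mean(1));print('red',red[234:248,320:326].mean(1))
for h in (0,.047,.053): print(h,pred('wrist',t,Rt,[.006,0,.136-h]),pred('wrist',t,Rt,[0,0,.136-h]))
E
python3 lean.py pics/w15.png
```

```text
226 315 330 322.5
230 317 328 322.5
234 315 339 327.0
246 312 332 322.0
250 312 332 322.0
254 312 332 322.0
258 311 333 322.0
262 311 333 322.0
col profile rows 215..250 grey [140.42 138.   131.83 126.08 118.92 112.58 102.5   75.08  43.42  36.25  36.83  44.25  66.5   81.75  85.    85.42  85.08  85.08  85.33  84.75  85.42
  84.    72.5   52.92  48.83  70.5   82.75  85.25  86.17  85.92  85.83  86.33  86.25  86.    86.25]
red [ 5.5   5.5   8.5  33.5  73.   93.5  65.83 27.83  8.    6.    5.5   5.67  5.83  5.83]
0 [321.34 224.97] [321.33 233.14]
0.047 [321.28 240.29] [321.27 249.82]
0.053 [321.27 242.65] [321.26 252.38]
```

```bash
python3 - <<'E'
from h import *
to([.598,-.2934,.2951],[180,0,76.85])
E
python3 -m pendant '{"linear":[[-2.5,-0.6,10],[0,0,14],[0,0,14],[0,0,0],[0,0,0],[0,0,0],[0,0,0]],"rotation":[[0,0,0],[0,0,0],[0,0,0],[0,0,0],[0,0,0],[0,0,0],[0,0,0]],"fingers":[0,0,0,0,0,0,0]}'
python3 - <<'E'
from h import *
im,T,c=shot('w16.png');s=env.get_state();t=s['tool_pos'];print(t,s['eef_rot'])
Rt=R.from_euler('xyz',s['eef_rot'],degrees=True)
P=lambda q:proj('wrist',t+Rt.apply(q)).round(1)
print('tip nominal/offset',P([0,0,.1351]),P([.00185,.0008,.1351]),'ring front',P([.0075,.0004,.0851]))
print('port',proj('wrist',(.599,-.2919,.15)),outer(im)[0])
red=im[:,:,0].astype(float)-im[:,:,1];g=im.astype(float).mean(2)
print(np.round(g[212:232,320:326].mean(1)),np.round(red[232:248,320:326].mean(1)))
to([.598,-.2934,.2351],[180,0,76.85])
E
```

```text
rot [-0.0008  0.0007 -0.0001] shift [-2.4 -0.6 37.9]
time: 28.35
tool_pos: [0.5982, -0.2938, 0.2955]
eef_rot: [180.0, 0.0, 76.8]
contact_force: [1.1, -0.1, -2.6]
gripper_width: 0.0254
grip_force: 29.9
[ 0.59821188 -0.2937513   0.29548315] [1.79993455e+02 4.69315717e-02 7.68297860e+01]
tip nominal/offset [321.4 233.4] [322.5 230.9] ring front [322.  239.4]
port [321.82692017 227.57843752] (1370.0, (321.9427490234375, 226.79266357421875), (45.493125915527344, 48.77167510986328), 90.60023498535156)
[ 72.  71.  75. 109. 133. 140. 140. 140. 137. 124.  86.  46.  37.  37.
  43.  64.  80.  84.  85.  85.] [ 6.  6.  6.  6.  9. 35. 75. 94. 66. 27.  8.  6.  6.  6.  6.  5.]
rot [ 0.0001  0.0008 -0.0004] shift [ 0.3 -0.3 60.4]
```

Tip and port agree within 0.5 mm. I descend through the sleeve.

```bash
python3 -m pendant '{"linear":[[0.3,-0.3,6],[0,0,8],[0,0,8],[0,0,8],[0,0,0],[0,0,0]],"rotation":[[0,0,0],[0,0,0],[0,0,0],[0,0,0],[0,0,0],[0,0,0]],"fingers":[0,0,0,0,0,0]}'
python3 -m pendant '{"linear":[[0,0,8],[0,0,8],[0,0,7],[0,0,4],[0,0,2],[0,0,0],[0,0,0],[0,0,0]],"rotation":[[0,0,0],[0,0,0],[0,0,0],[0,0,0],[0,0,0],[0,0,0],[0,0,0],[0,0,0]],"fingers":[0,0,0,0,0,0,0,0]}'
python3 - <<'E'
from h import *
im,T,c=shot('w17.png');s=env.get_state();t=s['tool_pos'];print(t,s['eef_rot'],s['contact_force'])
a=cap('scene','s17.png')
Rt=R.from_euler('xyz',s['eef_rot'],degrees=True)
print('port',proj('wrist',(.599,-.2919,.15)),outer(im)[0],'ring ctr',proj('wrist',t+Rt.apply([.0015,.0004,.0851])))
to([.598,-.2934,.2351],[180,0,76.85])
u,v=map(int,proj('scene',(.599,-.2919,.16)))
cv2.imwrite('pics/c17.png',np.hstack([cv2.resize(im[190:290,270:370],(400,400),interpolation=cv2.INTER_CUBIC),cv2.resize(a[v-25:v+25,u-25:u+25],(400,400),interpolation=cv2.INTER_CUBIC)])[:,:,::-1])
E
```

```text
time: 29.0
tool_pos: [0.5976, -0.2934, 0.2646]
eef_rot: [-179.9, 0.0, 76.8]
contact_force: [-0.2, 0.1, -2.3]
gripper_width: 0.0251
grip_force: 29.9
time: 29.8
tool_pos: [0.5978, -0.2935, 0.2362]
eef_rot: [-180.0, 0.0, 76.8]
contact_force: [-0.7, 1.4, -1.9]
gripper_width: 0.0252
grip_force: 29.9
[ 0.597795   -0.29343062  0.23621217] [-1.79977305e+02  4.48440813e-02  7.68295769e+01] [-0.44650885 -0.57498451 -1.59642269]
port [322.72433615 248.08680823] (1871.5, (322.9548034667969, 246.2379913330078), (55.47880935668945, 58.84416198730469), 95.35105895996094) ring ctr [321.96635349 249.08323951]
rot [-0.0005  0.0008 -0.0005] shift [0.1 0.2 1.1]
```

View pics/c17.png

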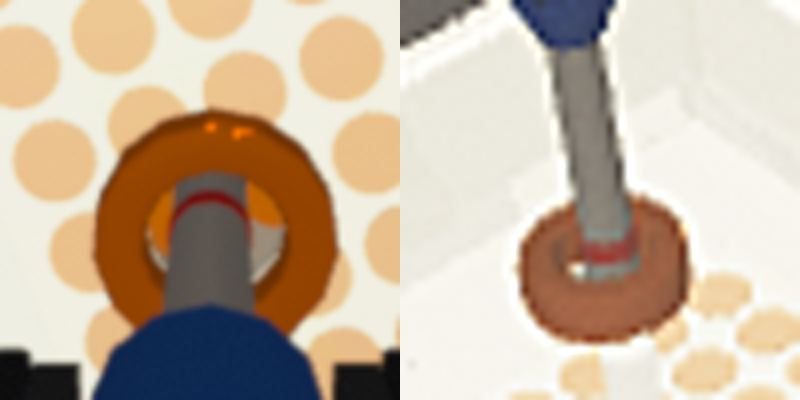

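The left crop shows the shaft inside the bore with clear space all round, the ring at (210,200) and the bore's edges at columns 146 and 287. The shaft looks about 1 mm left of centre. I have viewed more pictures than the limit of 10, so I check the rest numerically.

```bash
cat > ctr.py <<'E'
from h import *
import sys
im=cv2.imread(sys.argv[1])[:,:,::-1].astype(float)
ref=im[244:250,298:303].reshape(-1,3).mean(0);print('brown',ref.round())
sat=im.max(2)-im.min(2)
L=''
for r in range(228,258,3):
    b=np.abs(im[r]-ref).sum(1)<45; s=(sat[r]<25)&(im[r].max(1)<130)
    f=lambda m:[(int(k[0]),int(k[-1])) for k in np.split(np.where(m[285:365])[0]+285,np.where(np.diff(np.where(m[285:365])[0])>1)[0]+1) if len(k)>2]
    print(r,'brown',f(b),'shaft',f(s))
c0=slice(320,325);print('col rows 212..246',[tuple(im[r,c0].mean(0).round().astype(int).tolist()) for r in range(214,246,1)])
E
python3 ctr.py pics/w17.png
python3 - <<'E'
from h import *
# expected wrist image of the top rims (z=.15) and sleeve base (z=.136), for port centre guess
P=np.array([.599,-.2919,.15]);a=np.radians(76.83);ux=np.array([np.cos(a),np.sin(a),0]);uy=np.array([np.sin(a),-np.cos(a),0])
for n,v in [('hole L',-.011*uy),('hole R',.011*uy),('hole up',.011*ux),('outer L',-.019*uy),('outer R',.019*uy),('outer up',.019*ux),('base up',.019*ux-[0,0,.014]),('shaft up',.006*ux)]: print(n,proj('wrist',P+v).round(1))
E
```

```text
brown [149.  67.   0.]
228 brown [(303, 344)] shaft []
231 brown [(300, 346)] shaft []
234 brown [(299, 315), (332, 348)] shaft [(321, 326)]
237 brown [(297, 312), (335, 350)] shaft [(314, 318), (326, 330)]
240 brown [(296, 309), (338, 351)] shaft []
243 brown [(295, 307), (340, 351)] shaft [(317, 327)]
246 brown [(295, 306), (342, 352)] shaft [(314, 330)]
249 brown [(294, 305), (342, 352)] shaft [(313, 330)]
252 brown [(294, 305), (342, 353)] shaft [(313, 331)]
255 brown [(294, 306), (341, 352)] shaft [(312, 332)]
col rows 212..246 [(236, 204, 156), (235, 204, 157), (224, 187, 143), (174, 132, 94), (126, 68, 25), (126, 57, 0), (150, 67, 0), (188, 87, 0), (186, 86, 0), (159, 75, 0), (153, 72, 0), (153, 71, 0), (151, 70, 0), (150, 69, 0), (149, 68, 0), (148, 67, 0), (147, 66, 0), (145, 65, 0), (134, 67, 16), (111, 76, 57), (93, 84, 76), (90, 85, 79), (91, 83, 77), (97, 62, 57), (104, 28, 25), (112, 18, 14), (113, 48, 43), (101, 74, 69), (93, 85, 79), (91, 86, 79), (91, 85, 80), (91, 85, 80)]
hole L [304.5 248.1]
hole R [340.9 248.1]
hole up [322.8 230.3]
outer L [291.3 248. ]
outer R [354.1 248.1]
outer up [322.8 217.1]
base up [322.7 213.1]
shaft up [322.7 238.4]
```

The bore centre at image (323.5,251.2) and the shaft centre at ring height (321.8,248.5) differ by about (-1.6, +1.0) mm in tool axes. I correct that and go down the last 1 mm.

```bash
python3 -m pendant '{"linear":[[-0.8,0.5,0.5],[-0.8,0.5,0.5],[0,0,0],[0,0,0],[0,0,0],[0,0,0]],"rotation":[[0,0,0],[0,0,0],[0,0,0],[0,0,0],[0,0,0],[0,0,0]],"fingers":[0,0,0,0,0,0]}'
python3 - <<'E'
from h import *
im,T,c=shot('w18.png');a=cap('scene','s18.png').astype(float);s=env.get_state();print(s['tool_pos'],s['eef_rot'])
u,v=map(int,proj('scene',(.599,-.2919,.15)));print(u,v,env.camera_info('scene')['fx'])
red=(a[:,:,0]-a[:,:,1])
for r in range(v-8,v+7): print(r,[tuple(x) for x in a[r,u-10:u+12:2].astype(int).tolist()])
E
python3 ctr.py pics/w18.png
```

```text
time: 30.5
tool_pos: [0.5983, -0.2952, 0.2349]
eef_rot: [-180.0, 0.0, 76.8]
contact_force: [0.4, 0.3, -1.8]
gripper_width: 0.0254
grip_force: 29.9
[ 0.59826256 -0.29517538  0.23485972] [-1.79946193e+02  4.04925513e-02  7.68280339e+01]
178 299 580.233946864463
291 [(239, 236, 226), (245, 244, 234), (255, 255, 250), (127, 120, 110), (138, 132, 121), (125, 121, 111), (250, 247, 228), (248, 247, 239), (246, 244, 237), (247, 245, 238), (247, 245, 237)]
292 [(246, 243, 234), (245, 243, 234), (255, 255, 248), (128, 122, 112), (137, 130, 120), (125, 118, 108), (203, 196, 178), (250, 249, 242), (248, 246, 239), (246, 244, 236), (247, 244, 237)]
293 [(246, 243, 234), (245, 243, 234), (255, 254, 245), (121, 114, 106), (135, 129, 119), (128, 120, 110), (196, 193, 176), (255, 255, 255), (252, 252, 247), (247, 245, 238), (247, 245, 237)]
294 [(245, 243, 233), (246, 244, 235), (255, 255, 249), (124, 120, 110), (140, 135, 122), (131, 123, 112), (132, 120, 102), (210, 180, 152), (245, 244, 224), (251, 252, 246), (247, 245, 238)]
295 [(246, 243, 235), (248, 249, 240), (250, 247, 227), (121, 119, 109),
[... 2203 characters left out ...]
]
246 brown [(293, 304), (341, 351)] shaft [(314, 330)]
249 brown [(293, 304), (341, 351)] shaft [(313, 330)]
252 brown [(293, 304), (341, 351)] shaft [(313, 331)]
255 brown [(294, 305), (340, 350)] shaft [(312, 332)]
col rows 212..246 [(217, 169, 120), (162, 112, 70), (125, 63, 12), (132, 59, 0), (170, 76, 0), (236, 113, 0), (249, 133, 0), (247, 135, 0), (242, 126, 0), (208, 97, 0), (159, 73, 0), (150, 69, 0), (149, 68, 0), (148, 67, 0), (147, 66, 0), (144, 65, 0), (131, 68, 21), (108, 77, 61), (92, 84, 77), (91, 85, 79), (91, 85, 79), (91, 85, 79), (91, 83, 77), (98, 61, 57), (105, 27, 23), (112, 17, 13), (113, 48, 43), (101, 74, 68), (92, 84, 78), (91, 85, 79), (91, 86, 79), (91, 85, 79)]
```

```bash
python3 -m pendant '{"linear":[[-0.5,0.2,0],[0,0,0],[0,0,0],[0,0,0]],"rotation":[[0,0,0],[0,0,0],[0,0,0],[0,0,0]],"fingers":[0,0,0,0]}'
python3 - <<'E'
from h import *
P=np.array([.5987,-.2937,.15]);d=np.array([.735,-.347,0])/.813
for n,q in [('ring ctr front z.150',P+.006*d),('ring z.147',P+.006*d-[0,0,.003]),('z.153',P+.006*d+[0,0,.003]),('hole near',P+.011*d),('far outer',P-.019*d),('near outer',P+.019*d),('near base',P+.019*d-[0,0,.014])]: print(n,proj('scene',q).round(1))
a=cv2.imread('pics/s18.png')[:,:,::-1].astype(float)
for c in (176,178,180): print(c,[(r,tuple(a[r,c].astype(int).tolist())) for r in range(299,322)])
E
```

```text
time: 31.0
tool_pos: [0.5983, -0.2957, 0.2348]
eef_rot: [-179.9, 0.0, 76.8]
contact_force: [0.3, 0.6, -0.9]
gripper_width: 0.0254
grip_force: 29.9
ring ctr front z.150 [178.3 302.1]
ring z.147 [178.5 303.4]
z.153 [178.1 300.8]
hole near [178.6 303.9]
far outer [177.  293.2]
near outer [179.1 306.9]
near base [180.  312.7]
176 [(299, (139, 135, 125)), (300, (137, 140, 128)), (301, (142, 93, 83)), (302, (148, 65, 60)), (303, (144, 61, 53)), (304, (130, 113, 98)), (305, (146, 101, 75)), (306, (153, 96, 67)), (307, (167, 104, 72)), (308, (166, 104, 73)), (309, (164, 102, 70)), (310, (166, 103, 73)), (311, (159, 93, 63)), (312, (149, 77, 43)), (313, (251, 251, 232)), (314, (246, 227, 185)), (315, (241, 209, 161)), (316, (240, 209, 164)), (317, (242, 212, 167)), (318, (241, 210, 164)), (319, (238, 217, 177)), (320, (248, 246, 238)), (321, (249, 248, 241))]
178 [(299, (136, 133, 122)), (300, (137, 139, 128)), (301, (143, 107, 98)), (302, (150, 75, 65)), (303, (156, 67, 60)), (304, (141, 100, 87)), (305, (146, 95, 69)), (306, (153, 93, 67)), (307, (165, 102, 71)), (308, (164, 102, 70)), (309, (161, 97, 69)), (310, (165, 102, 70)), (311, (157, 95, 63)), (312, (147, 75, 41)), (313, (250, 254, 245)), (314, (250, 251, 246)), (315, (248, 247, 242)), (316, (239, 238, 233)), (317, (236, 236, 231)), (318, (238, 237, 232)), (319, (231, 227, 210)), (320, (242, 240, 231)), (321, (243, 242, 233))]
180 [(299, (119, 127, 117)), (300, (131, 100, 91)), (301, (141, 72, 64)), (302, (142, 67, 59)), (303, (136, 87, 78)), (304, (140, 111, 89)), (305, (148, 100, 69)), (306, (155, 96, 69)), (307, (167, 102, 73)), (308, (166, 105, 74)), (309, (162, 100, 70)), (310, (160, 101, 68)), (311, (156, 93, 62)), (312, (171, 113, 70)), (313, (249, 251, 242)), (314, (249, 249, 241)), (315, (247, 244, 236)), (316, (242, 239, 230)), (317, (238, 236, 226)), (318, (237, 234, 224)), (319, (238, 236, 226)), (320, (238, 235, 225)), (321, (237, 235, 226))]
```

Ring row 302.4 against 302.1 predicted for level, so it is level to within 1 mm. I hold still for over three seconds.

```bash
Z='{"linear":[[0,0,0],[0,0,0],[0,0,0],[0,0,0],[0,0,0],[0,0,0],[0,0,0],[0,0,0]],"rotation":[[0,0,0],[0,0,0],[0,0,0],[0,0,0],[0,0,0],[0,0,0],[0,0,0],[0,0,0]],"fingers":[0,0,0,0,0,0,0,0]}'; true
python3 -m pendant '{"linear":[[0,0,0],[0,0,0],[0,0,0],[0,0,0],[0,0,0],[0,0,0],[0,0,0],[0,0,0]],"rotation":[[0,0,0],[0,0,0],[0,0,0],[0,0,0],[0,0,0],[0,0,0],[0,0,0],[0,0,0]],"fingers":[0,0,0,0,0,0,0,0]}' >/dev/null
python3 -m pendant '{"linear":[[0,0,0],[0,0,0],[0,0,0],[0,0,0],[0,0,0],[0,0,0],[0,0,0],[0,0,0]],"rotation":[[0,0,0],[0,0,0],[0,0,0],[0,0,0],[0,0,0],[0,0,0],[0,0,0],[0,0,0]],"fingers":[0,0,0,0,0,0,0,0]}' >/dev/null
python3 -m pendant '{"linear":[[0,0,0],[0,0,0],[0,0,0],[0,0,0],[0,0,0],[0,0,0],[0,0,0],[0,0,0]],"rotation":[[0,0,0],[0,0,0],[0,0,0],[0,0,0],[0,0,0],[0,0,0],[0,0,0],[0,0,0]],"fingers":[0,0,0,0,0,0,0,0]}' >/dev/null
python3 -m pendant '{"linear":[[0,0,0],[0,0,0],[0,0,0],[0,0,0],[0,0,0],[0,0,0],[0,0,0],[0,0,0]],"rotation":[[0,0,0],[0,0,0],[0,0,0],[0,0,0],[0,0,0],[0,0,0],[0,0,0],[0,0,0]],"fingers":[0,0,0,0,0,0,0,0]}' >/dev/null
python3 -m pendant '{"linear":[[0,0,0],[0,0,0],[0,0,0],[0,0,0],[0,0,0],[0,0,0],[0,0,0],[0,0,0]],"rotation":[[0,0,0],[0,0,0],[0,0,0],[0,0,0],[0,0,0],[0,0,0],[0,0,0],[0,0,0]],"fingers":[0,0,0,0,0,0,0,0]}'
python3 - <<'E'
from h import *
a=cap('scene');cap('top')
b=cv2.imread('pics/s15.png')[:,:,::-1];o=cv2.imread('pics/scene.png')[:,:,::-1]
print('tablet area diff since release',np.abs(a[170:240,310:420].astype(int)-b[170:240,310:420]).mean(),'bottles diff since start',np.abs(a[185:310,378:460].astype(int)-o[185:310,378:460]).mean())
A=R.from_euler('z',-13.07,degrees=True);p=A*R.from_euler('y',20,degrees=True);t=np.array([.4399,.3642,0])+A.apply([-.0206,0,.0081])+p.apply([0,0,.116])
print('tablet_top expected',proj('top',t),[(r['uv'],r['score']) for r in env.find_in('top','tablet_top')[:1]])
im,_,_=shot('w19.png');print(env.get_state()['tool_pos'],env.get_state()['time'])
E
python3 ctr.py pics/w19.png | sed -n 3,12p
```

```text
time: 35.0
tool_pos: [0.5983, -0.2958, 0.2349]
eef_rot: [-179.9, 0.0, 76.8]
contact_force: [-0.4, -0.2, -2.3]
gripper_width: 0.0253
grip_force: 29.9
tablet area diff since release 1.873982683982684 bottles diff since start 6.118406504065041
tablet_top expected [179.90173924 296.89544313] [([185.0, 305.2], 0.62)]
[ 0.59834047 -0.29574829  0.23487841] 35.2
231 brown [(297, 313), (330, 347)] shaft [(319, 324)]
234 brown [(295, 311), (333, 348)] shaft [(315, 330)]
237 brown [(294, 307), (336, 350)] shaft [(315, 318), (326, 330)]
240 brown [(293, 306), (338, 350)] shaft []
243 brown [(293, 304), (340, 350)] shaft [(317, 327)]
246 brown [(293, 303), (341, 351)] shaft [(314, 330)]
249 brown [(292, 303), (341, 351)] shaft [(313, 330)]
252 brown [(292, 304), (340, 351)] shaft [(313, 331)]
255 brown [(294, 305), (339, 350)] shaft [(312, 332)]
col rows 212..246 [(176, 125, 82), (130, 68, 20), (131, 59, 0), (163, 73, 0), (232, 110, 0), (251, 135, 0), (252, 141, 0), (246, 129, 0), (209, 98, 0), (159, 73, 0), (150, 69, 0), (149, 68, 0), (148, 67, 0), (147, 66, 0), (144, 65, 0), (134, 66, 12), (111, 76, 57), (93, 83, 76), (91, 85, 79), (90, 85, 79), (91, 85, 79), (90, 85, 79), (91, 82, 77), (97, 61, 56), (104, 26, 22), (112, 17, 14), (113, 48, 43), (101, 74, 69), (93, 85, 78), (91, 85, 79), (91, 85, 79), (91, 85, 80)]
```

```bash
python3 -c "
from bench import env
print(env.finish_job())"
```

```text
the job is handed in; nothing more can be done
None
```

I handed the job in at about 35 s: the tablet leans on the easel screen outwards, and the probe is held in the port within about 0.5 mm of centre, with the ring level to about 1 mm and no contact seen. It had been held still there for about 4 s, and the arm never went near the bottles; I viewed 14 pictures, over the limit of 10.

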